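Close and clamp the column heater

TASK

The column heater on the bench stands open. Lower its lid gently, without slamming or forcing it, until it lies fully closed, and only then turn the clamp knob on the sloping front panel clockwise until it clicks past its detent to its stop. Leave everything else on the bench where it stands and let go.

Things in the scene. Friction and masses are not known exactly. Their poses are not given: they have to be found in the camera images.
- heater: White bench-top heater, fixed, 270 mm deep (x -135 to +135), 260 wide (y). Origin: centre of its underside on the bench, z up; -x side looks roughly to the robot. Rear (x -35 to +135): open bay, 100 high, steel columns inside, covered by the lid. Front (x -135 to -35): panel sloping 35 degrees, z 30 at the front to 100 at the bay; flush screen on its +y half, clamp knob on its -y half.
- lid (a joint): Lid angle, rad: 0 closed (level on the bay's rim), growing as it opens upward; starts at 1.15 to 1.5, stop at 1.7. A friction hinge holds it wherever it is left; about 1 to 6 N at the free edge lowers it.
- lid_hinge (a point): Middle of the hinge line (along heater y) at heater x = 135 mm, z = 100 mm, on the lid's underside. Turns with the lid: the lid extends along its -x; its z is the outer face's normal. Lid: plain white panel, 170 mm from hinge to free edge, 260 wide, 8 thick, with a rim 12 wide and 14 thick all along the free edge.
- lid_edge (a point): Middle of the lid's free edge, at the top of its outer rim: in the lid_hinge frame at x = -170 mm, z = 14 mm.
- clamp (a joint): Angle of the clamp knob, rad: 0 unlocked (start), growing clockwise as seen looking at the panel, stop at 1.3. A sprung detent resists (about 0.12 N m) until about 0.65; past that the knob snaps by itself to 1.3, where it stays.
- clamp_grip (a point): On the knob's axis, 34 mm out from the panel, at heater x -104, y -55, z 93 mm. Knob: black bar 72 mm long, 16 thick, 34 high (12 above this point, 22 below) on a round foot of 68 diameter. z: turning axis, square to the panel, 35 degrees from vertical, leaning to the robot; x: along the bar. At 1.3 rad the bar points up the slope; at 0 it lies 1.3 rad anticlockwise of that.
- amber: Amber lab bottle with black cap, standing beside the heater, 70 mm diameter, 130 mm tall; origin at the centre of its underside. Leave alone.
- beaker: White plastic beaker, 72 mm diameter, 95 mm tall, standing beside the heater; origin at the centre of its underside. Leave alone.
- cartridge: White cartridge with square black ends lying on the bench left of the heater, 142 mm long (its x), 32 mm high; origin at the centre of its underside. Leave alone.
- carton: Small cardboard box, 90 x 70 x 60 mm, on the left of the bench; origin at the centre of its underside. Leave alone.
- jar: Clear jar with white cap, 80 mm diameter, 100 mm tall, on the right of the bench; origin at the centre of its underside. Leave alone.
- spanner: Steel spanner, 150 mm long, lying flat on the right of the bench. Leave alone.

How it is judged:
By the outcome, as a careful person would: the job done as asked, in the order asked, and still so for the second after the job is handed in, with the robot touching nothing.
It also fails if it takes over 51 s, if anything falls off the work surface, if the arm or the gripper's body presses on something with over 40 N, if the wrist force passes 120 N, or if a joint passes its speed limit or range.

ROBOT

A 7-joint arm with a two-finger parallel gripper is mounted at the origin on the work surface. World frame = base frame: x ahead of the robot, y to its left, z up, the work surface at z = 0. Lengths are in m, angles in rad, forces in N, time in s.
With the tool pointing down it reaches from about 0.4 to 0.925 m from the base axis. Payload 5.6 kg.
Tool frame: the origin (TCP) lies at the very end of the fingers, on their centre line; the grasp point (between the pads) lies 19 mm behind it; z points along the fingers, y is the direction in which the jaws open and shut (so a half turn about z gives the same grasp; the last joint's range is limited). The gripper opens to 85 mm and grips with 20 to 120 N. Pads are 22 mm wide; open, the fingers measure 114 mm over their backs; the gripper's body (76 mm by 85 mm) begins 54 mm behind the grasp point. The pads swing forward as they close: fully open they stand 13 mm farther back than shut.
Start: joints at [1.224, 0.468, -0.012, 1.603, 0.006, 1.071, -0.056], TCP at [0.194, -0.62, 0.231] pointing down, gripper open.
Joint ranges: [-2.53, 2.53], [-0.31, 2.02], [-1.57, 1.55], [0.28, 2.44], [-1.29, 4.43], [0.15, 1.84], [-2.92, 2.92]. Speed limits (rad/s): [2.57, 2.57, 3.14, 3.14, 3.14, 3.14, 3.14].

INTERFACE

Orientations are given as a unit quaternion [x, y, z, w].
In Python, from rig import r gives the robot as it stands.
- The arm moves only by the tool step_arm, never from a script. Its argument "moves" is a list that holds one entry, the list of rows, each a list of 6 numbers: the shift along the tool's x, y, z normalised to -1 to 1, where 1 is 50 mm, then the turn, a rotation vector about the tool's x, y, z normalised to -1 to 1, where 1 is 60 degrees. In form: [[[dx, dy, dz, wx, wy, wz], ...]]. A call has 1 to 12 rows; each row shifts and turns the commanded pose from where the row before left it, along the tool's axes as they then stand; what a row does not reach is not made up. A row lasts 1/8 s, in which the tool goes at most 62.5 mm and 10.7 degrees, less where a joint would pass 70% of its speed; a pose out of reach is approached as far as the arm can. A call with a number of a shift or a turn outside -1 to 1 is refused whole. A call with a gripper value outside its range is refused whole. "grip" is the opening, from -1 (shut) to 1 (fully open), so that 0 is half open, set as the call begins (left out, the last holds). The fingers move at their own pace and stop on an object; the grip force is fixed at half the most. Time passes only in rows, so rows that do not move let the fingers close. It gives the time, the measured TCP pose, the force and the opening at its end, in the units of the state.
- r.get_state(): the state, without advancing time (a new reading comes with each control period).
- r.get_image(name): name is "side" or "top" or "wrist"; returns (picture, depth): 384x512x3 uint8, blue, green, red; 384x512 float32, m along the optical axis (not along the pixel's ray), 0 where there is no reading.
- r.camera_info(name): a dict with "mtx" (3x3 intrinsics, pixels), "k1" (the pictures are not rectified: a ray, as slopes to the right and down, at radius r is drawn at 1 + k1 r^2 times it, then the intrinsics apply), "cam_to_world" (4x4, takes a point from camera to world coordinates); the wrist camera has in their place "T_tool_cam" (4x4, takes a point from camera to tool coordinates, whose origin is the TCP and whose axes are the flange's). Camera axes: x right, y down, z forward; pixel columns grow to the right and rows downward; lengths in m; the calibration is good to about 2 mm. A picture is of the moment at which its call begins: read the wrist's pose just before it. camera_info takes no time and is no camera call.
- r.sign_off(): hands the job in, once; it reports no verdict.
The state is a dict: "time_s": time; "joints": joint angles; "joint_vel": joint speeds; "joint_torque": joint torques, N m; "tool_pos": TCP position; "ee_rot": TCP orientation; "force": force on the tool from outside, world axes, zero at the start; "moment": the same for the moment, N m; "width": finger opening in m.
Only numpy, scipy, OpenCV 4.12 (cv2) and the standard library are available. Lean on these libraries where they do the work, as an engineer would, in place of code of your own. Each camera call takes 0.05 s, during which the arm holds its last target. There are 200 camera calls.

## Working session

There is one attempt and no reset: what is moved stays moved. The work goes in short steps, Python scripts to look and compute and a tool call to move; the robot and the scene stay as the last step left them, time stands still between calls to the robot, and variables do not carry over. Pictures are saved under pics/ and viewed, about 8 in all and at most 12, crops included, and the job is handed in when it is done.

Besides the shell and the picture viewer there is one more tool, called after "Request:" by a JSON object that holds its "fn" and its "kwargs", one argument or row to a line. step_arm: Moves the arm, as the interface text tells. Its arguments: {"type":"object","properties":{"moves":{"type":"array","items":{"type":"array","items":{"type":"array","items":{"type":"number"}}}},"grip":{"type":"number"}},"required":["moves"]}

```bash
mkdir -p pics; ls
python3 - <<'E'
from rig import r
import cv2, numpy as np
s=r.get_state(); print(s)
for n in("side","top"):
    im,d=r.get_image(n); cv2.imwrite(f"pics/{n}0.png",im); np.save(f"{n}0.npy",d)
    c=r.camera_info(n); print(n,c)
a=[cv2.imread(f"pics/{n}0.png") for n in("side","top")]
for n,i in zip(("side","top"),a): cv2.imwrite(f"pics/{n}0b.png",cv2.resize(i,(800,600)))
E
```

```text
pics
{'time_s': 0.0, 'joints': array([ 1.22403078,  0.46838739, -0.01157658,  1.60365125,  0.00600048,
        1.07141932, -0.05627595]), 'joint_vel': array([ 0.00045462, -0.00093813, -0.00157151,  0.00042362,  0.00050539,
        0.00072673,  0.00099988]), 'joint_torque': array([ 1.08398287e-04, -5.32387769e+01,  2.16911745e-02, -2.51305872e+01,
        1.14578303e-02,  7.81935698e-03,  1.16097092e-05]), 'tool_pos': array([ 0.19417005, -0.61971467,  0.23032027]), 'ee_rot': array([ 9.88492316e-01,  1.51268313e-01, -2.06908316e-04, -8.91910497e-04]), 'force': array([ 0.11649058, -0.04132736,  0.94019507]), 'moment': array([ 0.03367727, -0.0407544 ,  0.01987745]), 'width': 0.08540589358505449}
side {'mtx': array([[462.04409159,   0.        , 259.81754223],
       [  0.        , 462.04409159, 193.1682967 ],
       [  0.        ,   0.        ,   1.        ]]), 'k1': -0.18313115363602675, 'cam_to_world': array([[ 0.94720468, -0.16252082,  0.27638791,  0.12969801],
       [-0.32050322, -0.50412424,  0.80195788, -1.20457386],
       [ 0.00899899, -0.84820147, -0.52959728,  0.88593245],
       [ 0.        ,  0.        ,  0.        ,  1.        ]])}
top {'mtx': array([[455.44572333,   0.        , 253.53440114],
       [  0.        , 455.44572333, 185.3368957 ],
       [  0.        ,   0.        ,   1.        ]]), 'k1': 0.03207572011985854, 'cam_to_world': array([[ 1.26502343e-02, -9.96361986e-01,  8.42779030e-02,
         4.04551724e-01],
       [-9.99919155e-01, -1.27136378e-02, -2.15641217e-04,
        -2.65049505e-03],
       [ 1.28633544e-03, -8.42683617e-02, -9.96442266e-01,
         1.42160741e+00],
       [ 0.00000000e+00,  0.00000000e+00,  0.00000000e+00,
         1.00000000e+00]])}
```

View pics/side0b.png

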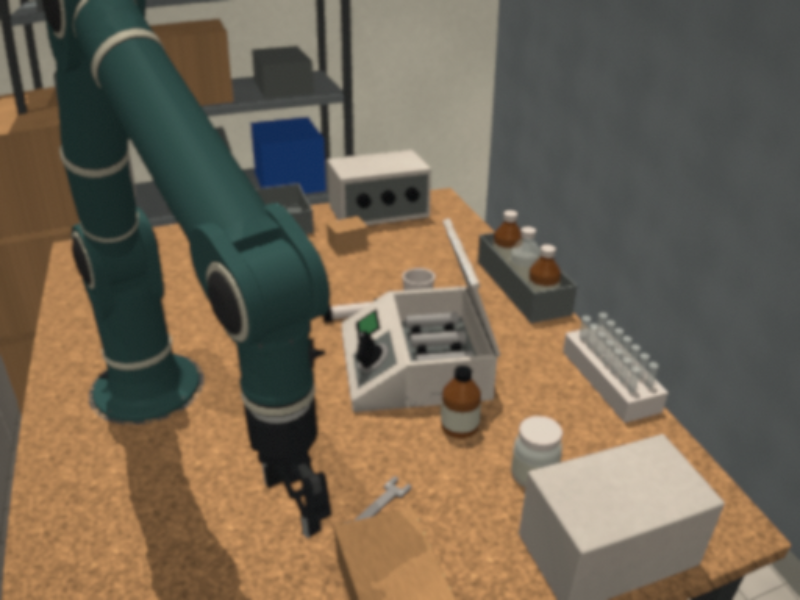

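View pics/top0b.png

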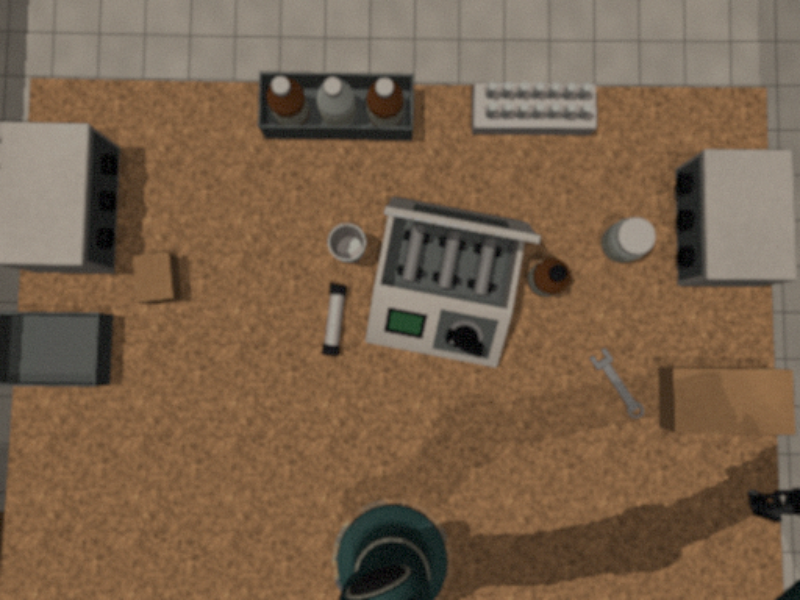

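The side view shows the heater at about (345-495, 225-410), with its lid open at around 75°. In the top view the heater's front corners are near (367,343) and (498,366), and the knob is at (465,338). Next I'll enlarge and measure.

```bash
cat > h.py <<'E'
import numpy as np, cv2
from rig import r
from scipy.spatial.transform import Rotation as R
def ray(c,u,v):
    K=c["mtx"]; x=(np.asarray(u,float)-K[0,2])/K[0,0]; y=(np.asarray(v,float)-K[1,2])/K[1,1]
    a,b=x.copy(),y.copy()
    for _ in range(20):
        f=1+c["k1"]*(a*a+b*b); a,b=x/f,y/f
    return np.stack([a,b,np.ones_like(a)],-1)
def proj(c,P,T=None):
    T=c["cam_to_world"] if T is None else T
    p=(np.atleast_2d(P)-T[:3,3])@T[:3,:3]; q=p[:,:2]/p[:,2:]
    q=q*(1+c["k1"]*(q**2).sum(1,keepdims=True))
    return q*c["mtx"][0,0]+c["mtx"][:2,2]
def world(c,u,v,d,T=None):
    T=c["cam_to_world"] if T is None else T
    return (ray(c,u,v)*np.asarray(d)[...,None])@T[:3,:3].T+T[:3,3]
E
python3 - <<'E'
from h import *
im=cv2.imread("pics/top0.png"); cv2.imwrite("pics/topc.png",cv2.resize(im[120:240,225:365],None,fx=5,fy=5,interpolation=cv2.INTER_CUBIC))
for n in("side","top"):
    c=r.camera_info(n); d=np.load(n+"0.npy"); v,u=np.mgrid[:384,:512]; P=world(c,u,v,d); np.save(n+"P.npy",P)
P=np.load("topP.npy")
for u,v in[(236,218),(318,232),(298,216),(260,205),(262,195),(290,150),(350,160),(300,330),(223,155),(352,175)]:
    print(u,v,P[v,u].round(3))
E
```

```text
236 218 [0.422 0.049 0.034]
318 232 [ 0.383 -0.199  0.038]
298 216 [ 0.429 -0.134  0.091]
260 205 [ 0.46  -0.023  0.072]
262 195 [ 0.489 -0.028  0.084]
290 150 [ 0.626 -0.111  0.071]
350 160 [ 0.608 -0.305  0.001]
300 330 [ 0.085 -0.15  -0.001]
223 155 [0.618 0.094 0.008]
352 175 [ 0.546 -0.282  0.134]
```

View pics/topc.png

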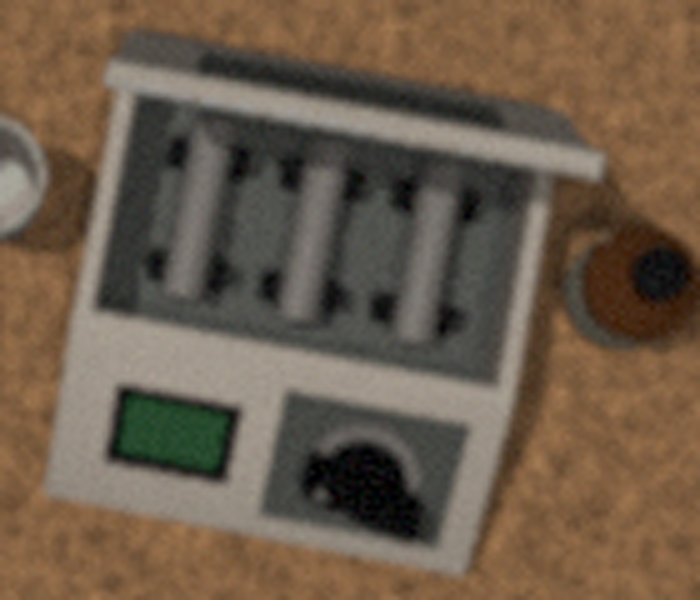

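```bash
cat >> h.py <<'E'
def heaterT(x,y,yaw): 
    return R.from_euler('z',yaw).as_matrix(), np.array([x,y,0.])
def lidpt(th,x,y,z): # heater coords of a point in lid frame
    return np.array([.135+x*np.cos(th)+z*np.sin(th), y, .1-x*np.sin(th)+z*np.cos(th)])
E
python3 - <<'E'
from h import *
from scipy.optimize import least_squares
c=r.camera_info("top")
px=np.array([(48,492),(465,572),(78,318),(508,402),(110,60),(605,153),(107,86),(600,180)],float)
px=(px+.5)/5-.5+[225,120]
def pts(p):
    M,t=heaterT(*p[:3]); th=p[3]
    H=[[-.135,.13,.03],[-.135,-.13,.03],[-.035,.13,.1],[-.035,-.13,.1],lidpt(th,-.17,.13,.014),lidpt(th,-.17,-.13,.014),lidpt(th,-.17,.13,0),lidpt(th,-.17,-.13,0)]
    return np.array(H)@M.T+t
f=lambda p:(proj(c,pts(p))-px).ravel()
s=least_squares(f,[.55,-.08,-.15,1.3],loss='soft_l1'); print(s.x.round(4)); print(f(s.x).reshape(-1,2).round(1))
# side depth check of lid: points on inner face & edge ; depth fit: compare model panel plane with cloud
p=s.x; M,t=heaterT(*p[:3])
for n in("top","side"):
    P=np.load(n+"P.npy"); im=cv2.imread(f"pics/{n}0.png")
    Q=(P.reshape(-1,3)-t)@M
    fr=(abs(Q[:,0]+.085)<.04)&(Q[:,1]>0.02)&(Q[:,1]<.12)&(Q[:,2]>.02)&(Q[:,2]<.12)
    q=Q[fr]; print(n,"panel dz",np.median(q[:,2]-(.03+(q[:,0]+.135)*.7)))
    ld=(Q[:,0]>.0)&(Q[:,0]<.3)&(abs(Q[:,1])<.12)&(Q[:,2]>.115)&(Q[:,2]<.32); q=Q[ld]
    print(len(q), q.min(0),q.max(0), np.polyfit(q[:,2],q[:,0],1), "lid ang from x:",)
# projected in side for lid edge corners
print(proj(r.camera_info("side"),pts(p)).round(1)*1.5625)
print("clamp",M@[-.104,-.055,.093]+t,"edge",M@lidpt(p[3],-.17,0,.014)+t)
E
```

```text
[ 0.5329 -0.0957 -0.1766  1.2031]
[[-0.4 -0.4]
 [ 0.2 -0.2]
 [-0.8  0.3]
 [ 1.1  0.3]
 [-0.1 -0.1]
 [ 0.4  0.1]
 [-0.4  0. ]
 [ 0.2 -0. ]]
top panel dz 0.004380278966549085
1056 [ 0.07277162 -0.11997373  0.11503422] [0.13515692 0.11990947 0.27099963] [-0.36924122  0.1775953 ] lid ang from x:
side panel dz 0.0028571752501146547
320 [ 0.07011634 -0.11975573  0.11637767] [0.12236609 0.11994033 0.26492336] [-0.29445258  0.15293265] lid ang from x:
[[343.4375  321.875  ]
 [354.375   398.90625]
 [389.53125 290.625  ]
 [408.28125 364.21875]
 [449.375   216.875  ]
 [479.84375 281.5625 ]
 [442.96875 219.53125]
 [472.1875  284.53125]]
clamp [ 0.42085425 -0.13160098  0.093     ] edge [ 0.61850246 -0.11100355  0.26366961]
```

Request:
{"fn": "step_arm", "kwargs": {
  "moves": [
    [[0, 0, -0.5, 0, 0, -0.15], [0, 0, -0.5, 0, 0, -0.15], [0, 0, -0.5, 0, 0, -0.15], [0, 0, -0.5, 0, 0, -0.15], [0, 0, -0.5, 0, 0, -0.15], [0, 0, -0.5, 0, 0, -0.15], [0, 0, -0.5, 0, 0, -0.14]]
  ],
  "grip": -1
}}

```text
time_s: 0.98
tool_pos: [0.1943, -0.62, 0.4065]
ee_rot: [0.766, 0.643, 0.0, -0.0]
force: [-0.7, -0.2, 0.1]
width: -0.0
```

Request:
{"fn": "step_arm", "kwargs": {
  "moves": [
    [[0.9, 0.57, 0, 0, 0, 0], [0.9, 0.57, 0, 0, 0, 0], [0.9, 0.57, 0, 0, 0, 0], [0.9, 0.57, 0, 0, 0, 0], [0.9, 0.57, 0, 0, 0, 0], [0.9, 0.57, 0, 0, 0, 0], [0.9, 0.57, 0, 0, 0, 0], [0.9, 0.57, 0, 0, 0, 0], [0.9, 0.57, 0, 0, 0, 0], [0.9, 0.57, 0, 0, 0, 0], [0, 0, 0, 0, 0, 0], [0, 0, 0, 0, 0, 0]]
  ]
}}

```text
time_s: 2.48
tool_pos: [0.5542, -0.2282, 0.4057]
ee_rot: [0.767, 0.641, -0.001, -0.0]
force: [-0.5, 0.0, 0.2]
width: 0.0001
```

Run:
```python
from h import *
s=r.get_state(); im,d=r.get_image("wrist"); c=r.camera_info("wrist"); print(c["T_tool_cam"],c["k1"])
T=np.eye(4);T[:3,:3]=R.from_quat(s["ee_rot"]).as_matrix();T[:3,3]=s["tool_pos"];T=T@c["T_tool_cam"]
np.savez("w1.npz",T=T,d=d)
cv2.imwrite("pics/w1.png",cv2.resize(im,(800,600)))
M,t=heaterT(.5329,-.0957,-.1766)
v,u=np.mgrid[:384,:512]; Q=(world(c,u,v,d,T).reshape(-1,3)-t)@M; Q=Q[d.ravel()>0]
q=Q[(abs(Q[:,0]+.085)<.04)&(Q[:,1]>0.02)&(Q[:,1]<.12)&(Q[:,2]>.02)&(Q[:,2]<.12)]
print("panel",len(q),np.median(q[:,2]-(.03+(q[:,0]+.135)*.7)) if len(q) else 0)
q=Q[(abs(Q[:,1])<.12)&(Q[:,2]>.13)&(Q[:,2]<.32)&(Q[:,0]>0.03)&(Q[:,0]<.16)]
print(len(q),np.polyfit(q[:,2],q[:,0],1),q[:,2].max(),q[q[:,2]>.25].min(0),q[q[:,2]>.25].max(0))
```

```text
[[-5.87029366e-04 -9.65140446e-01 -2.61731876e-01  6.64685353e-02]
 [ 9.99999827e-01 -5.72708590e-04 -1.30992988e-04 -5.82868761e-04]
 [-2.34694627e-05 -2.61731908e-01  9.65140616e-01 -1.42831245e-01]
 [ 0.00000000e+00  0.00000000e+00  0.00000000e+00  1.00000000e+00]] -0.007911268108180113
panel 2874 0.003817017603344009
5296 [-0.3715227   0.17846755] 0.2661209534232007 [ 0.07336302 -0.11987498  0.2542657 ] [0.08980416 0.04553272 0.26612095]
```

View pics/w1.png

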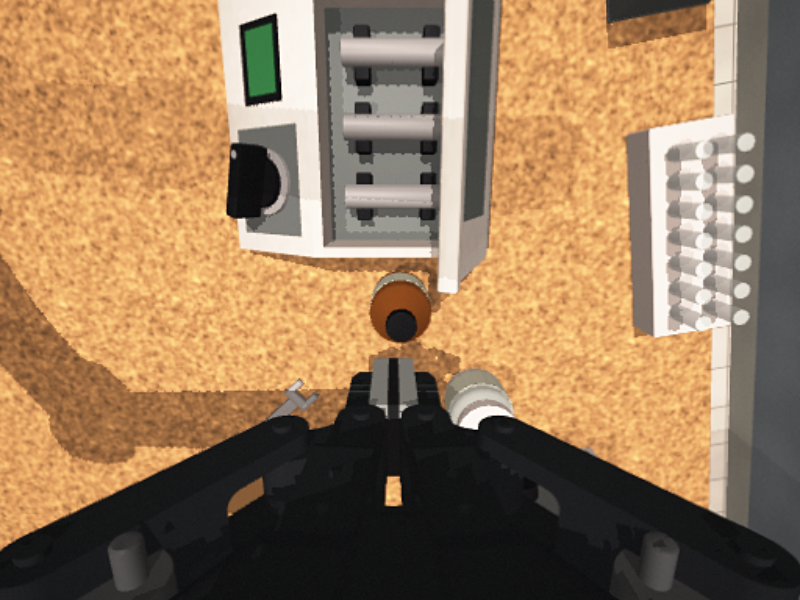

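Request:
{"fn": "step_arm", "kwargs": {
  "moves": [
    [[0.63, 0.5, 0, 0, 0, 0], [0.63, 0.5, 0, 0, 0, 0], [0.63, 0.5, 0, 0, 0, 0], [0.63, 0.5, 0, 0, 0, 0], [0, 0, 0.8, 0, 0, 0], [0, 0, 0.8, 0, 0, 0], [0, 0, 0.8, 0, 0, 0], [0, 0, 0.6, 0, 0, 0], [0, 0, 0.24, 0, 0, 0], [0, 0, 0, 0, 0, 0]]
  ]
}}

```text
time_s: 3.78
tool_pos: [0.675, -0.1227, 0.2441]
ee_rot: [0.768, 0.641, -0.0, -0.0]
force: [0.5, 0.4, 0.4]
width: 0.0
```

Run:
```python
from h import *
s=r.get_state(); M,t=heaterT(.5329,-.0957,-.1766)
print(s["tool_pos"],(s["tool_pos"]-t)@M,s["force"],R.from_quat(s["ee_rot"]).as_matrix().T@M)
# path: corner at d, offset
prev=None
for th in np.arange(1.21,-.01,-.05):
    q=lidpt(th,-.15,0,.008)+[.0145,0,0]
    print(th.round(2),q.round(4), None if prev is None else ((q-prev)/.05).round(2)); prev=q
```

```text
[ 0.67496703 -0.12270306  0.24405405] [ 0.14460141 -0.00162424  0.24405405] [0.49997298 0.41434084 0.39269921] [[ 2.96124284e-03  9.99995539e-01 -3.90046929e-04]
 [ 9.99995328e-01 -2.96153729e-03 -7.56519655e-04]
 [-7.57671419e-04 -3.87804869e-04 -9.99999638e-01]]
1.21 [0.104  0.     0.2432] None
1.16 [0.0969 0.     0.2407] [-0.14  0.   -0.05]
1.11 [0.09   0.     0.2379] [-0.14  0.   -0.06]
1.06 [0.0831 0.     0.2348] [-0.14  0.   -0.06]
1.01 [0.0765 0.     0.2313] [-0.13  0.   -0.07]
0.96 [0.07   0.     0.2275] [-0.13  0.   -0.08]
0.91 [0.0638 0.     0.2233] [-0.13  0.   -0.08]
0.86 [0.0577 0.     0.2189] [-0.12  0.   -0.09]
0.81 [0.0519 0.     0.2142] [-0.12  0.   -0.09]
0.76 [0.0463 0.     0.2091] [-0.11  0.   -0.1 ]
0.71 [0.041  0.     0.2038] [-0.11  0.   -0.11]
0.66 [0.0359 0.     0.1983] [-0.1   0.   -0.11]
0.61 [0.0311 0.     0.1925] [-0.1   0.   -0.12]
0.56 [0.0267 0.     0.1865] [-0.09  0.   -0.12]
0.51 [0.0225 0.     0.1802] [-0.08  0.   -0.12]
0.46 [0.0186 0.     0.1738] [-0.08  0.   -0.13]
0.41 [0.0151 0.     0.1671] [-0.07  0.   -0.13]
0.36 [0.0119 0.     0.1603] [-0.06  0.   -0.14]
0.31 [0.0091 0.     0.1534] [-0.06  0.   -0.14]
0.26 [0.0066 0.     0.1463] [-0.05  0.   -0.14]
0.21 [0.0045 0.     0.1391] [-0.04  0.   -0.14]
0.16 [0.0027 0.     0.1318] [-0.04  0.   -0.15]
0.11 [0.0013 0.     0.1244] [-0.03  0.   -0.15]
0.06 [0.0002 0.     0.117 ] [-0.02  0.   -0.15]
0.01 [-0.0004  0.      0.1095] [-0.01  0.   -0.15]
```

Request:
{"fn": "step_arm", "kwargs": {
  "moves": [
    [[0, -0.2, 0, 0, 0, 0], [0, -0.2, 0, 0, 0, 0], [0, -0.12, 0, 0, 0, 0], [0, -0.1, 0, 0, 0, 0], [0, -0.1, 0, 0, 0, 0], [0, -0.1, 0, 0, 0, 0], [0, -0.08, 0.02, 0, 0, 0], [0, 0, 0, 0, 0, 0]]
  ]
}}

```text
time_s: 4.78
tool_pos: [0.631, -0.1135, 0.2433]
ee_rot: [0.767, 0.641, 0.0, 0.0]
force: [0.8, -0.4, -0.2]
width: 0.0001
```

Request:
{"fn": "step_arm", "kwargs": {
  "moves": [
    [[0, -0.1, 0.05, 0, 0, 0], [0, -0.1, 0.06, 0, 0, 0], [0, -0.14, 0.06, 0, 0, 0], [0, -0.13, 0.07, 0, 0, 0], [0, -0.13, 0.076, 0, 0, 0], [0, 0, 0, 0, 0, 0]]
  ]
}}

```text
time_s: 5.52
tool_pos: [0.6002, -0.1082, 0.2267]
ee_rot: [0.767, 0.641, -0.001, -0.001]
force: [-0.9, -0.1, -0.0]
width: -0.0002
```

```bash
cat > lid.py <<'E'
from h import *
import sys
s=r.get_state(); M,t=heaterT(.5329,-.0957,-.1766)
print((s["tool_pos"]-t)@M,s["force"])
im,d=r.get_image("top"); c=r.camera_info("top"); v,u=np.mgrid[:384,:512]
Q=(world(c,u,v,d).reshape(-1,3)-t)@M
m=(Q[:,0]>-.06)&(Q[:,0]<.13)&(abs(abs(Q[:,1])-.09)<.035)&(Q[:,2]>.09)&(Q[:,2]<.3); q=Q[m]
for y in(-1,1):
    k=q[q[:,1]*y>0]; print(y,len(k),"min x,max z",k[:,0].min().round(3),k[:,2].max().round(3), "fit",np.polyfit(k[:,0],k[:,2],1).round(3))
cv2.imwrite("pics/%s.png"%sys.argv[1],cv2.resize(im[100:250,200:400],None,fx=4,fy=4))
E
python3 lid.py t2
```

```text
[ 0.06848211 -0.00044225  0.22673609] [-0.8666783  -0.12446493 -0.00774578]
-1 26 min x,max z 0.043 0.251 fit [-1.595  0.319]
1 900 min x,max z -0.058 0.253 fit [0.409 0.147]
```

View pics/t2.png

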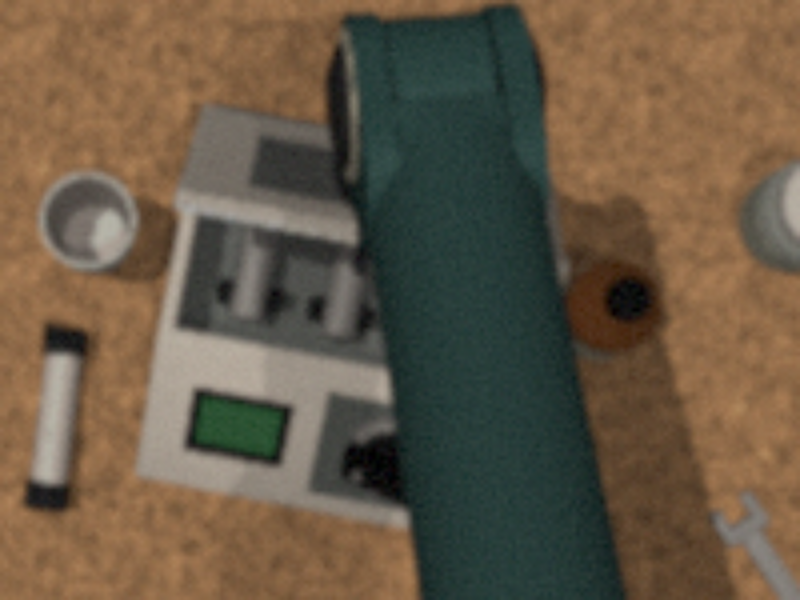

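The lid's free edge is now at about z = 251 mm, so it is following the fingers (θ ≈ 1.0). I'll continue along the arc.

Request:
{"fn": "step_arm", "kwargs": {
  "moves": [
    [[0, -0.125, 0.08, 0, 0, 0], [0, -0.12, 0.09, 0, 0, 0], [0, -0.116, 0.095, 0, 0, 0], [0, -0.112, 0.1, 0, 0, 0], [0, -0.106, 0.106, 0, 0, 0], [0, -0.1, 0.11, 0, 0, 0], [0, -0.096, 0.116, 0, 0, 0], [0, -0.09, 0.12, 0, 0, 0], [0, -0.084, 0.125, 0, 0, 0], [0, 0, 0, 0, 0, 0]]
  ]
}}

```text
time_s: 6.82
tool_pos: [0.554, -0.0998, 0.1795]
ee_rot: [0.767, 0.641, -0.001, -0.001]
force: [-0.4, 0.8, 0.7]
width: -0.0
```

Request:
{"fn": "step_arm", "kwargs": {
  "moves": [
    [[0, -0.078, 0.128, 0, 0, 0], [0, -0.07, 0.134, 0, 0, 0], [0, -0.064, 0.136, 0, 0, 0], [0, -0.056, 0.138, 0, 0, 0], [0, -0.05, 0.142, 0, 0, 0], [0, -0.042, 0.144, 0, 0, 0], [0, 0, 0, 0, 0, 0]]
  ]
}}

```text
time_s: 7.7
tool_pos: [0.5365, -0.0966, 0.1385]
ee_rot: [0.767, 0.641, -0.0, -0.001]
force: [0.4, 0.2, 0.3]
width: 0.0001
```

```bash
python3 lid.py t3
```

```text
[ 0.00370406 -0.00027436  0.13848096] [0.43515369 0.22661124 0.25914221]
-1 493 min x,max z -0.024 0.149 fit [-0.21   0.137]
1 1538 min x,max z -0.059 0.156 fit [-0.048  0.126]
```

Request:
{"fn": "step_arm", "kwargs": {
  "moves": [
    [[0, -0.03, 0.1, 0, 0, 0], [0, -0.02, 0.1, 0, 0, 0], [0, -0.02, 0.1, 0, 0, 0], [0, -0.01, 0.1, 0, 0, 0], [0, 0, 0.08, 0, 0, 0], [0, 0, 0, 0, 0, 0]]
  ]
}}

```text
time_s: 8.5
tool_pos: [0.5328, -0.0959, 0.1148]
ee_rot: [0.767, 0.641, -0.0, -0.0]
force: [0.8, -0.1, 0.4]
width: 0.0002
```

Request:
{"fn": "step_arm", "kwargs": {
  "moves": [
    [[0, 0, 0.04, 0, 0, 0], [0, 0, 0.04, 0, 0, 0], [0, 0, 0.02, 0, 0, 0], [0, 0, 0, 0, 0, 0]]
  ]
}}

```text
time_s: 9.0
tool_pos: [0.5332, -0.0959, 0.1102]
ee_rot: [0.767, 0.641, 0.0, 0.0]
force: [-0.2, 0.5, 0.2]
width: 0.0003
```

Request:
{"fn": "step_arm", "kwargs": {
  "moves": [
    [[0, 0, 0.03, 0, 0, 0], [0, 0, 0.03, 0, 0, 0], [0, 0, 0, 0, 0, 0]]
  ]
}}

```text
time_s: 9.38
tool_pos: [0.5333, -0.096, 0.1086]
ee_rot: [0.767, 0.641, -0.0, 0.0]
force: [-3.6, 0.8, 10.6]
width: -0.0002
```

```bash
python3 lid.py t4
```

```text
[ 0.00047344 -0.00017679  0.10858309] [-3.59896519  0.82246808 10.59283267]
-1 613 min x,max z -0.019 0.116 fit [-0.002  0.109]
1 1516 min x,max z -0.059 0.121 fit [0.025 0.108]
```

Request:
{"fn": "step_arm", "kwargs": {
  "moves": [
    [[0, 0, 0.01, 0, 0, 0], [0, 0, 0, 0, 0, 0], [0, 0, -0.4, 0, 0, 0], [0, 0, -0.8, 0, 0, 0], [-0.3, -0.6, -0.8, 0, 0, 0], [-0.3, -0.7, -0.6, 0, 0, 0], [-0.3, -0.7, -0.4, 0, 0, 0], [0, 0, 0, 0, 0, 0], [0, 0, 0, 0, 0, 0]]
  ]
}}

```text
time_s: 10.55
tool_pos: [0.4273, -0.1225, 0.2568]
ee_rot: [0.767, 0.641, 0.0, 0.0]
force: [0.0, 0.6, -0.5]
width: 0.0003
```

Run:
```python
from h import *
s=r.get_state(); im,d=r.get_image("wrist"); c=r.camera_info("wrist")
T=np.eye(4);T[:3,:3]=R.from_quat(s["ee_rot"]).as_matrix();T[:3,3]=s["tool_pos"];T=T@c["T_tool_cam"]
np.savez("w2.npz",T=T,d=d)
M,t=heaterT(.5329,-.0957,-.1766)
print((s["tool_pos"]-t)@M,s["joints"].round(2))
H=np.array([[-.135,.13,.03],[-.135,-.13,.03],[-.104,-.055,.093],[-.035,-.13,.114],[-.035,.13,.114]])
n=np.array([-np.sin(np.radians(35)),0,np.cos(np.radians(35))]); up=np.array([np.cos(np.radians(35)),0,np.sin(np.radians(35))])
b=R.from_rotvec(n*1.3).apply(up); g=H[2]+.012*n; w=np.cross(n,b)
H=np.vstack([H,[g+b*.036*i+w*.008*j for i in(-1,1) for j in(-1,1)]])
p=proj(c,H@M.T+t,T); print((p).round(1))
v,u=np.mgrid[:384,:512]; Q=(world(c,u,v,d,T).reshape(-1,3)-t)@M
h=(Q-H[2])@np.c_[up,np.cross(n,up),n]   # panel coords: up, left, out
m=(d.ravel()>0)&(abs(h[:,0])<.06)&(abs(h[:,1])<.06)
k=h[m&(h[:,2]>.004)&(h[:,2]<.03)]; print("bar top n",len(k)); 
q=k[:,:2]; ctr=(q.max(0)+q.min(0))/2; U,S,V=np.linalg.svd(q-q.mean(0)); print("mean",k.mean(0),"ctr",ctr,"dir",V[0],"ext",[np.ptp((q-q.mean(0))@x) for x in V], "out med",np.median(k[:,2]))
a=(q-q.mean(0))@V.T; print("rect centre",q.mean(0)+V.T@((a.max(0)+a.min(0))/2))
pm=h[m&(abs(h[:,2]+.034)<.01)]; print("panel out",np.median(pm[:,2]))
lid=Q[(d.ravel()>0)&(abs(Q[:,1])<.1)&(Q[:,0]>-.015)&(Q[:,0]<.09)&(Q[:,2]>.09)&(Q[:,2]<.14)]; print("lid",len(lid),np.polyfit(lid[:,0],lid[:,2],1) if len(lid) else 0)
for x in p[5:]: cv2.circle(im,tuple(int(round(i)) for i in x),1,(0,0,255),-1)
for x in p[:5]: cv2.circle(im,tuple(int(round(i)) for i in x),2,(255,0,0),-1)
cv2.imwrite("pics/w2.png",cv2.resize(im,(800,600)))
```

```text
[-0.09928708 -0.0449674   0.25678779] [ 0.74  0.13 -0.58  2.02  0.09  1.01 -0.05]
[[221.   25.5]
 [226.6 231.5]
 [247.6 190.9]
 [308.9 259.7]
 [323.9  -5.7]
 [240.2 224.3]
 [229.6 218.1]
 [254.3 164.8]
 [242.3 159.6]]
bar top n 981
mean [0.000448   0.00481588 0.01248223] ctr [-0.00248435  0.00238209] dir [-0.26362631 -0.96462488] ext [np.float64(0.07147967773960558), np.float64(0.016546899234435163)] out med 0.013764370421796807
rect centre [-0.00226065  0.00272084]
panel out -0.030999190314169107
lid 20473 [0.00416736 0.1090003 ]
```

View pics/w2.png

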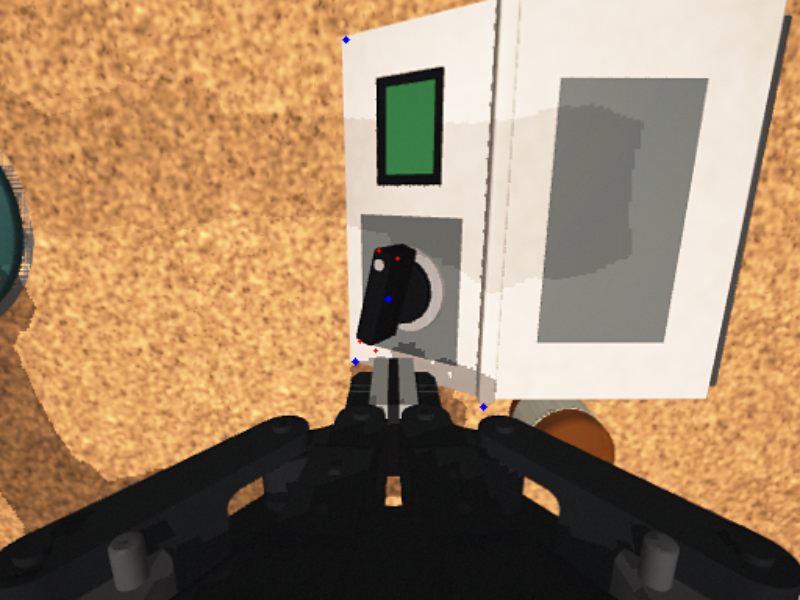

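Viewed picture: the lid lies flat (depth slope ≈ 0, z ≈ 109 mm). The knob bar runs from about (375,340) to (400,250), 2-3 mm from the model. Next I'll tilt the tool and open the gripper.

Request:
{"fn": "step_arm", "kwargs": {
  "moves": [
    [[0, 0, -0.4, -0.146, 0, 0], [0, 0, -0.2, -0.146, 0, 0], [0, 0, 0, -0.146, 0, 0], [0, 0, 0, -0.146, 0, 0], [0, 0, 0, 0, 0, 0.13], [0, 0, 0, 0, 0, 0.13], [0, 0, 0, 0, 0, 0], [0, 0, 0, 0, 0, 0]]
  ],
  "grip": 0.3
}}

```text
time_s: 11.6
tool_pos: [0.4255, -0.122, 0.2862]
ee_rot: [0.807, 0.508, 0.222, 0.202]
force: [0.5, -0.5, 0.0]
width: 0.0555
```

```bash
cat > kn.py <<'E'
from h import *
s=r.get_state(); M,t=heaterT(.5329,-.0957,-.1766); a=np.radians(35)
n=np.array([-np.sin(a),0,np.cos(a)]); up=np.array([np.cos(a),0,np.sin(a)]); lf=np.cross(n,up)
g=np.array([-.104,-.055,.093])-.0023*up+.0027*lf+.002*n
A=R.from_quat(s["ee_rot"]).as_matrix()
y=R.from_rotvec(-n*(np.pi/2-1.3)).apply(up); z=-n; B=M@np.c_[np.cross(y,z),y,z]
print("rot to go /60deg",R.from_matrix(A.T@B).as_rotvec()/(np.pi/3))
for o in(.07,-.015): print(o,"shift/50mm",A.T@(M@(g+o*n)+t-s["tool_pos"])/.05)
print(s["joints"].round(2),s["width"],s["force"].round(1),s["moment"].round(2))
E
python3 kn.py
```

```text
rot to go /60deg [-0.00031896 -0.00018248 -0.00026237]
0.07 shift/50mm [-0.76466442 -2.18555238  1.69286461]
-0.015 shift/50mm [-0.76498919 -2.18498451  3.39286448]
[ 0.8  -0.24 -0.48  2.39 -0.49  0.39  0.25] 0.05551076727177522 [ 0.5 -0.5  0. ] [0.2  0.59 0.02]
```

Request:
{"fn": "step_arm", "kwargs": {
  "moves": [
    [[-0.19, -0.55, 0.42, 0, 0, 0], [-0.19, -0.55, 0.42, 0, 0, 0], [0, 0, 0, 0, 0, 0]]
  ]
}}

```text
time_s: 11.98
tool_pos: [0.4136, -0.1227, 0.2622]
ee_rot: [0.809, 0.508, 0.219, 0.2]
force: [-0.3, -0.4, -0.2]
width: 0.0555
```

```bash
python3 kn.py
```

```text
rot to go /60deg [-0.00705044  0.00393554 -0.00155382]
0.07 shift/50mm [-0.58266209 -1.74075228  1.44758047]
-0.015 shift/50mm [-0.57564577 -1.72820668  3.14751969]
[ 1.26 -0.27 -0.84  2.42 -0.85  0.42  0.63] 0.055456331640139855 [-0.3 -0.4 -0.2] [ 0.08  0.53 -0.02]
```

The arm nearly runs out of joint range with the tool at a 35° tilt this close to the base. Instead I'll push the bar's left end up the slope with shut fingers and a vertical tool, which takes about 4 N at 30 mm. First I return to vertical.

Request:
{"fn": "step_arm", "kwargs": {
  "moves": [
    [[0, 0.3, 0, 0, 0, 0], [0, 0.3, 0, 0, 0, -0.13], [0, 0, 0, 0.146, 0, -0.13], [0, 0, 0, 0.146, 0, 0], [0, 0, 0, 0.146, 0, 0], [0, 0, 0, 0.146, 0, 0], [0, 0, 0, 0, 0, 0]]
  ],
  "grip": -1
}}

```text
time_s: 12.85
tool_pos: [0.4374, -0.1249, 0.2734]
ee_rot: [0.762, 0.647, 0.028, 0.005]
force: [-0.4, 0.2, 0.0]
width: -0.0003
```

```bash
cat > pu.py <<'E'
from h import *
s=r.get_state(); M,t=heaterT(.5329,-.0957,-.1766)
A=R.from_quat(s["ee_rot"]).as_matrix()
B=M@np.array([[0,1,0],[1,0,0],[0,0,-1]]).T
print("rot to go /60deg",(R.from_matrix(A.T@B).as_rotvec()/(np.pi/3)).round(3))
print("heater pos",((s["tool_pos"]-t)@M).round(4))
print(s["joints"].round(2),s["width"],s["force"].round(1),s["moment"].round(2))
E
python3 pu.py
```

```text
rot to go /60deg [ 0.042 -0.036  0.012]
heater pos [-0.0889 -0.0455  0.2734]
[ 1.34  0.28 -1.25  1.98  0.27  1.04 -0.19] -0.0003363938714124037 [-0.4  0.2  0. ] [ 0.01  0.09 -0.02]
```

Request:
{"fn": "step_arm", "kwargs": {
  "moves": [
    [[0, 0, 0.5, 0.042, -0.036, 0.012], [0.16, -0.32, 0.5, 0, 0, 0], [0.16, -0.32, 0.5, 0, 0, 0], [0.15, -0.32, 0.5, 0, 0, 0], [0, 0, 0, 0, 0, 0], [0, 0, 0, 0, 0, 0]]
  ]
}}

```text
time_s: 13.6
tool_pos: [0.3939, -0.0952, 0.1764]
ee_rot: [0.768, 0.64, -0.003, 0.005]
force: [0.3, 0.7, 0.1]
width: -0.0002
```

```bash
python3 pu.py
```

```text
rot to go /60deg [ 0.004  0.011 -0.004]
heater pos [-0.137  -0.0239  0.1764]
[ 1.15  0.34 -1.14  2.17  0.42  0.86 -0.42] -0.00016521018673692489 [0.3 0.7 0.1] [0.02 0.   0.  ]
```

Request:
{"fn": "step_arm", "kwargs": {
  "moves": [
    [[0, 0, 0.5, 0.004, 0.011, -0.004], [0, 0, 0.5, 0, 0, 0], [0, 0, 0.5, 0, 0, 0], [0, 0, 0.32, 0, 0, 0], [0, 0, 0, 0, 0, 0]]
  ]
}}

```text
time_s: 14.22
tool_pos: [0.3932, -0.0952, 0.0844]
ee_rot: [0.767, 0.642, 0.0, -0.001]
force: [0.1, -0.5, 0.2]
width: 0.0002
```

```bash
python3 pu.py
```

```text
rot to go /60deg [-0.002 -0.002 -0.001]
heater pos [-0.1376 -0.024   0.0844]
[ 0.96  0.5  -0.93  2.24  0.64  0.69 -0.62] 0.00018344685445627261 [ 0.1 -0.5  0.2] [0.04 0.05 0.  ]
```

Request:
{"fn": "step_arm", "kwargs": {
  "moves": [
    [[0, 0.08, 0, 0, 0, 0], [0, 0.08, 0, 0, 0, 0], [0, 0.06, 0, 0, 0, 0], [0, 0.06, 0, 0, 0, 0], [0, 0, 0, 0, 0, 0]]
  ]
}}

```text
time_s: 14.85
tool_pos: [0.4026, -0.0967, 0.0838]
ee_rot: [0.767, 0.642, -0.003, -0.004]
force: [-9.7, 2.5, 7.5]
width: 0.0003
```

Request:
{"fn": "step_arm", "kwargs": {
  "moves": [
    [[-0.02, 0.06, 0, 0, 0, 0], [-0.02, 0.06, 0, 0, 0, 0], [-0.02, 0.06, 0, 0, 0, 0], [0, 0, 0, 0, 0, 0]]
  ]
}}

```text
time_s: 15.35
tool_pos: [0.4102, -0.099, 0.0838]
ee_rot: [0.766, 0.643, -0.003, -0.005]
force: [-10.7, 7.6, 10.1]
width: 0.0001
```

Request:
{"fn": "step_arm", "kwargs": {
  "moves": [
    [[-0.03, 0.07, -0.02, 0, 0, 0], [-0.03, 0.07, -0.02, 0, 0, 0], [0, 0, 0, 0, 0, 0]]
  ]
}}

```text
time_s: 15.72
tool_pos: [0.4218, -0.1065, 0.0865]
ee_rot: [0.767, 0.642, 0.0, -0.001]
force: [0.1, -0.4, -0.3]
width: -0.0002
```

```bash
python3 pu.py
python3 - <<'E'
from h import *
im,d=r.get_image("side"); cv2.imwrite("pics/s5.png",cv2.resize(im[150:280,180:340],None,fx=5,fy=4.6))
E
```

```text
rot to go /60deg [-0.001 -0.002 -0.001]
heater pos [-0.1075 -0.0302  0.0865]
[ 0.94  0.54 -0.92  2.17  0.65  0.73 -0.6 ] -0.00020431055012314227 [ 0.1 -0.4 -0.3] [-0.01 -0.01  0.06]
```

View pics/s5.png

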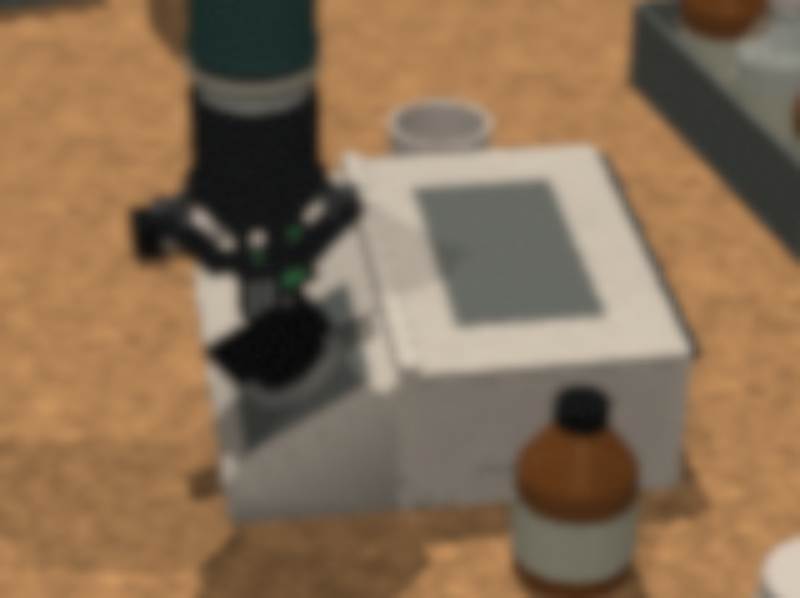

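Force has dropped to zero, and the picture shows the bar pointing up the slope with the lid closed. I'll retract and check with the wrist camera.

Request:
{"fn": "step_arm", "kwargs": {
  "moves": [
    [[0.15, -0.15, 0, 0, 0, 0], [0.1, -0.1, 0, 0, 0, 0], [0, 0, -0.6, 0, 0, 0], [0, 0, -0.8, 0, 0, 0], [0, 0, -0.8, 0, 0, 0], [0, 0, -0.8, 0, 0, 0], [-0.4, 0.2, -0.5, 0, 0, 0], [-0.4, 0.2, 0, 0, 0, 0], [0, 0, 0, 0, 0, 0], [0, 0, 0, 0, 0, 0]]
  ]
}}

```text
time_s: 17.02
tool_pos: [0.4229, -0.1339, 0.26]
ee_rot: [0.767, 0.642, -0.0, -0.003]
force: [0.1, 0.3, -1.3]
width: 0.0
```

Run:
```python
from h import *
s=r.get_state(); im,d=r.get_image("wrist"); c=r.camera_info("wrist")
T=np.eye(4);T[:3,:3]=R.from_quat(s["ee_rot"]).as_matrix();T[:3,3]=s["tool_pos"];T=T@c["T_tool_cam"]
M,t=heaterT(.5329,-.0957,-.1766); a=np.radians(35)
n=np.array([-np.sin(a),0,np.cos(a)]); up=np.array([np.cos(a),0,np.sin(a)])
v,u=np.mgrid[:384,:512]; Q=(world(c,u,v,d,T).reshape(-1,3)-t)@M; ok=d.ravel()>0
h=(Q-[-.104,-.055,.093])@np.c_[up,np.cross(n,up),n]
k=h[ok&(abs(h[:,0])<.05)&(abs(h[:,1])<.06)&(h[:,2]>.004)&(h[:,2]<.03)]; q=k[:,:2]-k[:,:2].mean(0)
V=np.linalg.svd(q,full_matrices=False)[2]; print(len(k),"dir",V[0],[np.ptp(q@x) for x in V])
lid=Q[ok&(abs(Q[:,1])<.1)&(Q[:,0]>-.015)&(Q[:,0]<.09)&(Q[:,2]>.09)&(Q[:,2]<.14)]; print("lid",len(lid),np.polyfit(lid[:,0],lid[:,2],1))
cv2.imwrite("pics/w6.png",cv2.resize(im,(800,600)))
im,_=r.get_image("top"); cv2.imwrite("pics/t6.png",cv2.resize(im,(800,600)))
```

```text
870 dir [ 0.99996681 -0.00814755] [np.float64(0.07195367690999047), np.float64(0.016411109532783665)]
lid 20739 [0.00398046 0.10900237]
```

View pics/w6.png

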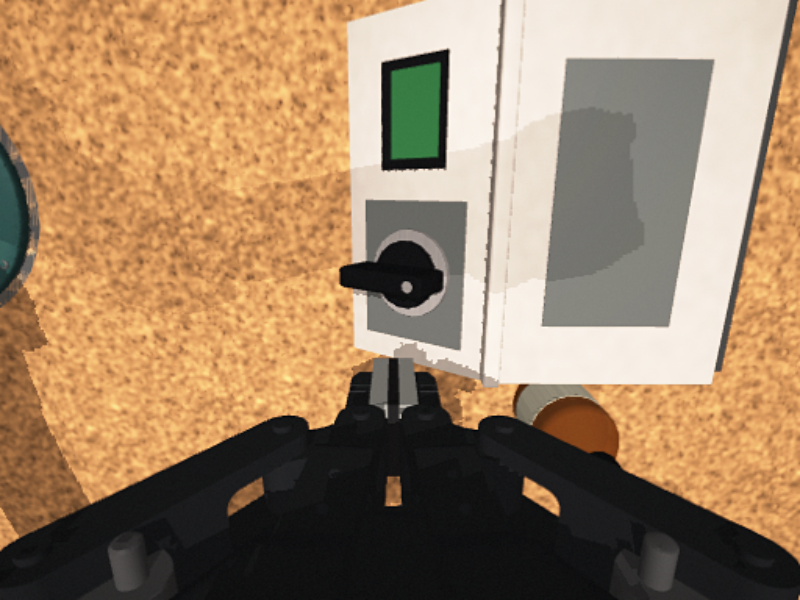

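View pics/t6.png

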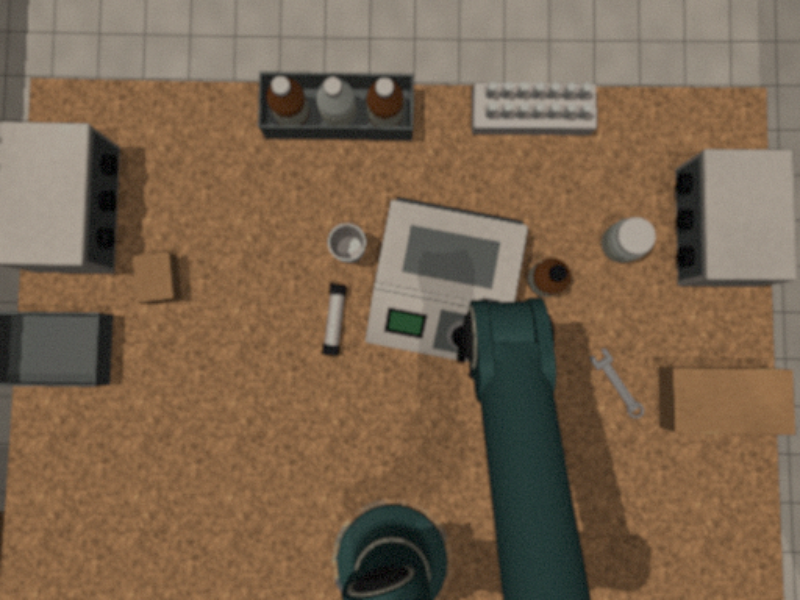

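The knob bar at (340-440, 280) points straight up the slope, within 0.5° of the 1.3 rad stop. The lid is flat, and in the top view the other items sit at the same pixels as at the start. Handing in.

```bash
python3 -c "
from rig import r
print(r.sign_off())"
```

```text
the job is handed in; nothing more can be done
None
```

The lid is closed and the clamp knob is turned clockwise to its stop. I handed the job in at about 17 s, with the arm holding still clear of everything.

- **Lid:** I lowered it along its arc with shut fingers, slowing near the end. The force was close to zero on the way down and about 10 N when it seated. Depth then showed it level, with its outer face at 109 mm against the 108 mm expected.
- **Knob:** I first tried to grip it along its own axis, but at that 35° tilt the arm ran close to its joint limits. Instead I pushed the bar's left end up the slope, tool vertical, with a force of up to about 16 N. It snapped past the detent and the force dropped to zero.
- **Last checks:** The wrist depth put the bar within 0.5° of straight up the slope, which is the 1.3 rad stop. The lid was still level, and in the top picture the loose items were where they started.
- **Small disagreement:** The panel and knob measured 2–4 mm off my fitted heater pose. I used the measured knob position for the push.

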